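# Load buckle blanks into a spring magazine

### The arm

A 6-joint arm with a two-finger parallel gripper is mounted at the origin on a cart in front of the work surface, level with it; the furniture and walls round the work are solid. World frame = base frame: x ahead of the robot, y to its left, z up, the work surface at z = 0. Lengths are in m, angles in rad, forces in N, time in s.
With the tool pointing down it reaches from about 0.35 to 0.775 m from the base axis. Payload 5.5 kg.
Tool frame: the origin (TCP) lies between the finger pads; the fingertips stand 17 mm ahead of it and the grasp point (between the pads) lies 2 mm behind it (env.finger_overhang is the distance from the TCP to the fingertips, in m); z points along the fingers, y is the line along which they close (so a half turn about z gives the same grasp; the last joint's range is limited). The gripper opens to 85 mm and grips with 20 to 120 N. Pads are 22 mm wide; open, the fingers measure 114 mm over their backs; the gripper's body (76 mm by 85 mm) begins 54 mm behind the grasp point. The pads swing forward as they close: fully open they stand 13 mm farther back than shut.
Start: joints at [1.209, 0.313, 0.046, 1.304, 0, 1.431], TCP at [0.127, 0.561, 0.248] pointing down, gripper open.
Joint ranges: [-2.76, 2.76], [-0.86, 1.69], [-1.03, 1.26], [-2.2, 2.34], [-1.47, 1.5], [-3.14, 3.14]. Speed limits (rad/s): [2.57, 2.57, 3.14, 3.14, 3.14, 3.14].

### API

Orientations are given as a unit quaternion [w, x, y, z].
In Python, from workcell import env gives the robot as it stands. The module is installed in compiled form; this text tells all that it offers.
- The arm moves only by the shell command python3 -m pendant 'ROWS' [FORCE]. ROWS is JSON, a list of rows, each a list of 5 numbers: the gripper's target within -1 to 1 (fully open at 1, half-way at 0, shut at -1), then the shift along the tool's x, y, z in m, then the turn about the tool's z in rad. A call has 1 to 8 rows; each row shifts and turns the commanded pose from where the row before left it, along the tool's axes as they then stand; what a row does not reach is not made up. A row lasts 1/8 s, in which the tool goes at most 62.5 mm and 10.7 degrees, less where a joint would pass 70% of its speed; a pose out of reach is approached as far as the arm can. A call with a gripper value outside its range is refused whole. The fingers move at their own pace and stop on an object; FORCE is the grip in N (left out, the last holds). Time passes only in rows, so rows that do not move let the fingers close. It gives the time, the measured TCP pose, the force, the opening and the grip force at its end, in the units of the state.
- env.get_state(): the state, without advancing time (a new reading comes with each control period).
- env.read_camera(name): name is "side" or "top" or "wrist"; returns the picture (400x640x3 uint8, red, green, blue); there is no depth.
- env.calibration(name): a dict with "K" (3x3 intrinsics, pixels), "T" (4x4, takes a point from camera to world coordinates); the wrist camera has in their place "tool_from_camera" (4x4, takes a point from camera to tool coordinates, whose origin is the TCP and whose axes are the flange's). Camera axes: x right, y down, z forward; pixel columns grow to the right and rows downward; lengths in m; the calibration is good to about 2 mm. A picture is of the moment at which its call begins: read the wrist's pose just before it. calibration takes no time and is no camera call.
- env.hand_in(): hands the job in; it is judged then, once.
Trained networks look in the newest picture that a camera, given by its name, has taken for a name from the list of things; names that differ only in an ending like _2 or _b are one class to them, and where a whole thing is asked for, a point or a joint stands for the part that bears it (a point fixed in the world has none). Each returns a list of dicts, best first, with "score" (0 to 1); they miss things now and then, are a little off and sometimes report something else, mostly with a low value. They report only what shows in the picture. A call takes as long as a camera call. They do not tell look-alikes from the thing itself.
- env.recognise(camera, label): "centre" ([column, row] in pixels, amid what is visible of it).
The state is a dict: "clock": time; "joint_pos": joint angles; "qvel": joint speeds; "tau": joint torques, N m; "tcp_pos": TCP position; "orientation": TCP orientation; "wrist_force": force on the tool from outside, world axes, zero at the start; "ft_torque": the same for the moment, N m; "finger_gap": finger opening in m; "grip_force": force on a finger pad.
Only numpy, scipy, OpenCV 4.12 (cv2) and the standard library are available. Lean on these libraries where they do the work, as an engineer would, in place of code of your own. Each camera call takes 0.05 s, during which the arm holds its last target. There are 200 camera calls.

### The job

Load the two plain rectangular brass buckle blanks from the soldering board into the inclined spring magazine, one on top of the other: press each one down against the spring follower, square with the slope of the magazine, until the spring catches at both ends have snapped over it and hold it down. Leave the blank with the hole in it lying on the board and the little glass tumbler standing where it is.

Things in the scene. Friction and masses are not known exactly. Their poses are not given: they have to be found in the camera images.
- buckle_a: Buckle blank: plain rectangular brass plate 80 x 44 x 10 mm, rounded edges, fine raised border line and two small dark dots on one face, 0.13 to 0.25 kg. Origin at the plate's centre; x along its 80 mm, y along its 44 mm, z through its thickness. Lies flat on the board at the start; pinch across the 44 mm. Either blank first, either face up, either end first.
- buckle_b: The second buckle blank, the same as buckle_a.
- holed_blank: Odd sawn brass blank, 49 x 75 x 7 mm, a four-cornered sheet with a big round hole, in one of the three places on the board. Not to be loaded. Origin at the centre of its underside.
- board: Scorched soldering board, 132 x 300 x 22 mm (x, y, z), fixed; origin at the centre of its underside. The three blanks lie on its top about 95 mm apart along its y.
- tumbler: Small glass shot tumbler, 41 mm across, 47 mm high, loose on the bench between the board and the magazine. Origin at the centre of its underside. Leave it alone.
- well: Well of the magazine, screwed to the bench, axis leaning 30 degrees from vertical toward the robot. Origin on the axis level with the catches' undersides, 95 mm above the bench; z out of the mouth (parts go in along -z), x up the slope along its length, y across. Inside 84 x 48 mm (x, y): a blank with its length along x has 2 mm play each way. The long sides are open over x = -27..27 mm for fingers.
- mouth (a point): Centre of the well's mouth, 22 mm out along the well's z from its origin: the top of the four corner posts, whose top 10 mm flare outward as a lead-in.
- follower_top (a point): Centre of the top face of the black follower plate (76 x 41 mm) that the spring pushes up the well; 1 mm below the catches' undersides when empty.
- follower (a joint): Travel in m of the follower down the well: 0 empty, about 0.009 with one blank caught, 0.019 with two, stop at 0.034. Spring 5.7 N at 0 plus 220 N/m. A caught blank is lifted by it against the catches' undersides: plate centre at z = -5 mm in the well's frame, the earlier blank at -15 mm. Pressing 2 to 4 mm too deep is harmless.
- catch_upper (a joint): Swing in rad of the hinged steel spring catch, 18 mm wide, at the upper (+x) end: 0 closed, opens outward to about 0.15 as a blank passes. Its flat underside (z = 0) reaches in to x = 35.5 mm; above it a cam face slopes out to x = 44.5 mm at z = 15 mm. A blank laid in loosely rests on both cams, underside near z = 7 mm; press its middle, some 6 to 12 N, until its top is below z = 0.
- catch_lower (a joint): The same for the catch at the lower (-x) end, mirrored.
There are look-alikes about, which are no part of the job. Leave any turquoise look-alike of the buckle_b alone.

How it is judged:
By the outcome, as a careful person would: the job done as asked, in the order asked, and still so for the second after the job is handed in, with the robot touching nothing.
It also fails if it takes over 61 s, if anything falls off the work surface, if the arm or the gripper's body presses on something with over 40 N, if the wrist force passes 120 N, or if a joint passes its speed limit or range.

## Working session

There is one attempt and no reset: what is moved stays moved. The work goes in short steps, Python scripts to look and compute and a shell command to move; the robot and the scene stay as the last step left them, time stands still between calls to the robot, and variables do not carry over. Pictures are saved under pics/ and viewed, at most 10 in all, crops included, and the job is handed in when it is done.

```bash
mkdir -p pics
cat > h.py <<'E'
import numpy as np, cv2
from workcell import env
from scipy.spatial.transform import Rotation as R
def ray(cam,px,st=None):
    c=env.calibration(cam)
    if cam=='wrist':
        T=np.eye(4);q=st['orientation'];T[:3,:3]=R.from_quat([q[1],q[2],q[3],q[0]]).as_matrix();T[:3,3]=st['tcp_pos'];T=T@np.array(c['tool_from_camera'])
    else:T=np.array(c['T'])
    d=T[:3,:3]@np.linalg.inv(np.array(c['K']))@np.array([px[0],px[1],1.])
    return T[:3,3],d
def onz(cam,px,z,st=None):
    o,d=ray(cam,px,st);return o+d*(z-o[2])/d[2]
def proj(cam,P,st=None):
    c=env.calibration(cam)
    if cam=='wrist':
        T=np.eye(4);q=st['orientation'];T[:3,:3]=R.from_quat([q[1],q[2],q[3],q[0]]).as_matrix();T[:3,3]=st['tcp_pos'];T=T@np.array(c['tool_from_camera'])
    else:T=np.array(c['T'])
    p=np.linalg.inv(T)@np.append(P,1);p=np.array(c['K'])@p[:3];return p[:2]/p[2]
def save(img,n):cv2.imwrite('pics/'+n,cv2.cvtColor(np.ascontiguousarray(img),cv2.COLOR_RGB2BGR))
E
python3 - <<'E'
from h import *
np.set_printoptions(precision=4,suppress=True)
s=env.get_state();print({k:np.round(v,4) for k,v in s.items()})
for c in('top','side'):
    save(env.read_camera(c),c+'0.png')
    print(c,env.calibration(c)['T'])
    for l in('buckle_a','holed_blank','board','tumbler','well','follower','catch_upper','catch_lower'):
        r=env.recognise(c,l)
        print(c,l,[(np.round(x['centre'],1).tolist(),round(x['score'],2),np.round(onz(c,x['centre'],.032),3).tolist()) for x in r])
print(env.calibration('wrist'),env.finger_overhang)
E
```

```text
{'clock': np.float64(0.0), 'joint_pos': array([ 1.2094,  0.314 ,  0.045 ,  1.3036, -0.    ,  1.4312]), 'qvel': array([-0.0015, -0.0017, -0.0005, -0.0005,  0.001 , -0.0011]), 'tau': array([ -0.0007, -48.0629,  29.8533,   0.0195,  -0.0002,  -0.    ]), 'tcp_pos': array([0.1263, 0.5605, 0.2474]), 'orientation': array([-0.0002,  0.1107,  0.9939, -0.0009]), 'wrist_force': array([ 0.5113,  0.6154, -0.4772]), 'ft_torque': array([ 0.0322, -0.0099, -0.0462]), 'grip_force': np.float64(0.0), 'finger_gap': np.float64(0.0852)}
top [[-0.0055 -0.9854  0.1702  0.2564]
 [-0.9999  0.0027 -0.0169  0.0777]
 [ 0.0162 -0.1702 -0.9853  1.2024]
 [ 0.      0.      0.      1.    ]]
top buckle_a [([234.3, 210.0], 0.91, [0.443, 0.297, 0.032]), ([302.7, 210.9], 0.88, [0.44, 0.11, 0.032]), ([210.6, 269.7], 0.86, [0.283, 0.355, 0.032]), ([266.8, 211.6], 0.58, [0.439, 0.208, 0.032])]
top holed_blank [([263.5, 213.0], 0.74, [0.435, 0.217, 0.032]), ([398.2, 182.4], 0.37, [0.52, -0.154, 0.032]), ([268.5, 208.6], 0.24, [0.447, 0.204, 0.032])]
top board [([268.1, 210.4], 0.97, [0.442, 0.205, 0.032])]
top tumbler [([354.9
[... 705 characters left out ...]
82.8, 197.6], 0.67, [0.428, 0.215, 0.032])]
side board [([290.5, 209.9], 0.63, [0.418, 0.157, 0.032])]
side tumbler [([342.4, 248.9], 0.89, [0.445, -0.032, 0.032])]
side well [([429.5, 253.1], 0.87, [0.6, -0.136, 0.032])]
side follower [([419.8, 245.3], 0.66, [0.6, -0.104, 0.032])]
side catch_upper [([438.1, 229.5], 0.55, [0.676, -0.08, 0.032])]
side catch_lower []
{'K': array([[312.9741,   0.    , 320.5493],
       [  0.    , 312.9741, 200.7316],
       [  0.    ,   0.    ,   1.    ]]), 'tool_from_camera': array([[ 0.0001, -0.9613, -0.2754,  0.0691],
       [ 1.    ,  0.0003, -0.0007,  0.0006],
       [ 0.0007, -0.2754,  0.9613, -0.1253],
       [ 0.    ,  0.    ,  0.    ,  1.    ]])} 0.017
```

View pics/top0.png

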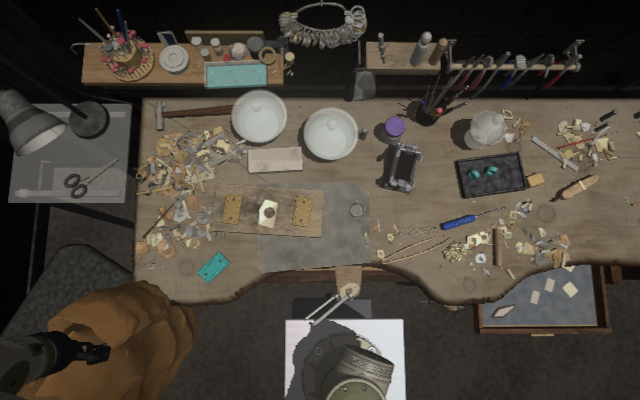

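View pics/side0.png

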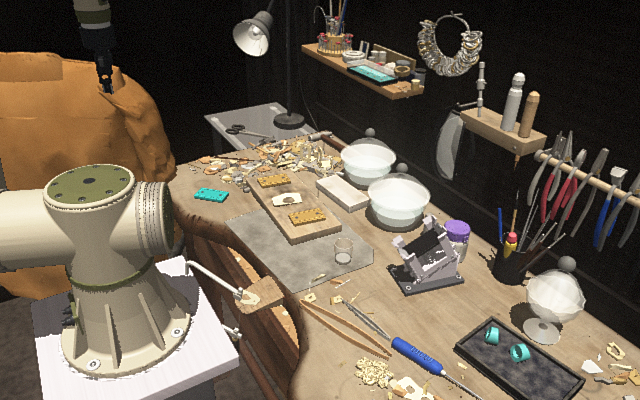

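The top view shows these things that could be taken for a blank:
- Brass plates at (232,209) and (302,210) on the board. These are the targets.
- The holed blank at (267,212) on the board.
- A turquoise look-alike at (212,266), and a turquoise plate on the shelf at (235,75).

The tumbler is at (356,210) and the magazine at (404,167), yawed slightly so that it runs up and to the right. I'll go above the board for a close check.

```bash
python3 -m pendant '[[0.4,-0.046,-0.036,0,0],[0.4,-0.046,-0.036,0,0],[0.4,-0.046,-0.036,0,0],[0.4,-0.046,-0.036,0,0],[0.4,-0.046,-0.036,0,0],[0.4,-0.046,-0.036,0,0],[0.4,-0.046,-0.036,0,0],[0.4,-0.046,-0.036,0,0]]' 30; python3 -m pendant '[[0.4,0,0,0,-0.111],[0.4,0,0,0,-0.111],[0.4,0,0,0,0]]'
python3 - <<'E'
from h import *
np.set_printoptions(precision=4,suppress=True)
s=env.get_state();print(s['tcp_pos'],s['orientation'])
im=env.read_camera('wrist');save(im,'w1.png')
for l in('buckle_a','holed_blank'):
    print(l,[(np.round(x['centre'],1).tolist(),round(x['score'],2),np.round(onz('wrist',x['centre'],.032,s),4).tolist()) for x in env.recognise('wrist',l)])
hsv=cv2.cvtColor(im,cv2.COLOR_RGB2HSV);m=cv2.inRange(hsv,(14,130,90),(30,255,255))
m=cv2.morphologyEx(m,cv2.MORPH_CLOSE,np.ones((7,7)))
for c in cv2.findContours(m,cv2.RETR_EXTERNAL,cv2.CHAIN_APPROX_NONE)[0]:
    if cv2.contourArea(c)>600:
        w=np.array([onz('wrist',p[0],.032,s)[:2] for p in c])*1000
        print(cv2.contourArea(c),cv2.boundingRect(c),cv2.minAreaRect(w.astype(np.float32)))
E
```

```text
clock: 1.9
tcp_pos: [0.4232, 0.1974, 0.2486]
orientation: [0.0, 0.111, 0.994, 0.0]
wrist_force: [0.3, -0.1, 0.7]
finger_gap: 0.06
grip_force: 0.0
clock: 2.28
tcp_pos: [0.4223, 0.1988, 0.2484]
orientation: [0.0, 0.001, 1.0, 0.0]
wrist_force: [0.0, 0.7, 0.5]
finger_gap: 0.0598
grip_force: 0.0
[0.4223 0.1988 0.2484] [0.0001 0.0008 1.     0.0001]
buckle_a [([411.6, 197.3], 0.97, [0.4473, 0.302, 0.032]), ([467.3, 46.7], 0.75, [0.2919, 0.3452, 0.032]), ([244.3, 187.8], 0.72, [0.436, 0.1133, 0.032])]
holed_blank [([19.2, 261.4], 0.4, [0.5266, -0.1638, 0.032]), ([20.2, 297.4], 0.21, [0.576, -0.1757, 0.032])]
636.5 (224, 165, 43, 61) ((442.3844299316406, 113.26781463623047), (41.727142333984375, 71.87896728515625), 80.5868148803711)
```

View pics/w1.png

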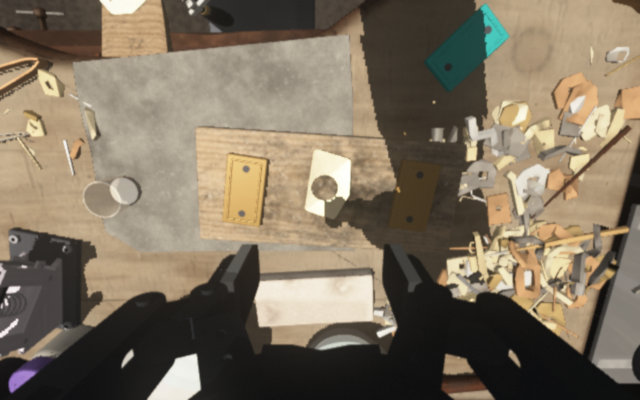

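The wrist view shows plain brass blanks with two dots at (245,190) and (415,194). The holed blank is between them at (328,185), and the turquoise look-alike is at (467,46). I'll refine the poses from the edges.

Run:
```python
from h import *
np.set_printoptions(precision=4,suppress=True)
s=env.get_state();im=cv2.imread('pics/w1.png')
hsv=cv2.cvtColor(im,cv2.COLOR_BGR2HSV)
out=[]
for (x0,y0) in((190,130),(365,130)):
    c=cv2.resize(im[y0:y0+120,x0:x0+90],None,fx=4.4,fy=4.4,interpolation=cv2.INTER_CUBIC)
    out.append(cv2.convertScaleAbs(c,alpha=1 if x0<300 else 2.2))
cv2.imwrite('pics/c1.png',np.hstack(out))
m=((hsv[...,1]>150)&(hsv[...,0]>12)&(hsv[...,0]<32)).astype(np.uint8)*255
m=cv2.morphologyEx(m,cv2.MORPH_OPEN,np.ones((3,3)))
m=cv2.morphologyEx(m,cv2.MORPH_CLOSE,np.ones((5,5)))
for c in cv2.findContours(m,cv2.RETR_EXTERNAL,cv2.CHAIN_APPROX_NONE)[0]:
    if cv2.contourArea(c)>600:
        w=np.array([onz('wrist',p[0],.032,s)[:2] for p in c])*1000
        print(cv2.contourArea(c),cv2.boundingRect(c),cv2.minAreaRect(w.astype(np.float32)))
```

```text
(no output)
```

View pics/c1.png

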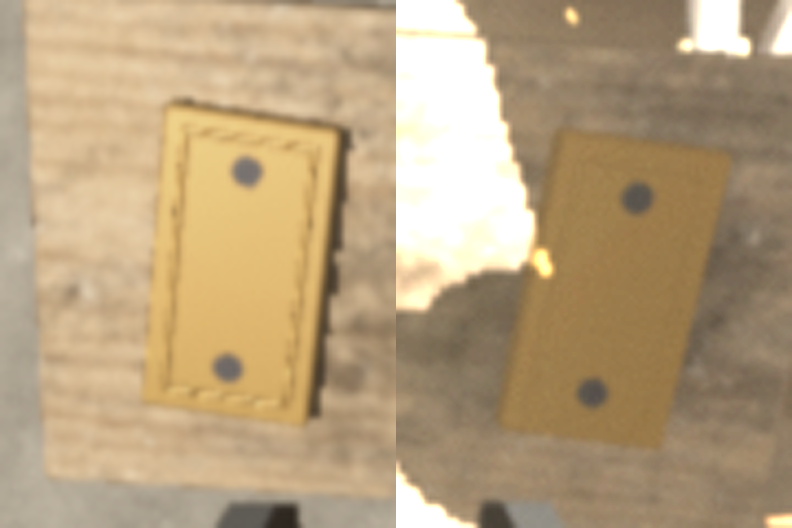

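The crop confirms two plain brass blanks with two dots each, and they have slightly different yaws.

Run:
```python
from h import *
np.set_printoptions(precision=4,suppress=True)
s=env.get_state()
for off,C in(((190,130),[(172,103),(340,130),(305,420),(148,402)]),((365,130),[(167,130),(331,158),(264,446),(107,428)])):
    W=np.array([onz('wrist',(a/4.4+off[0],b/4.4+off[1]),.032,s) for a,b in C])
    ctr=W.mean(0);far=(W[2]+W[3])/2-(W[0]+W[1])/2
    print('ctr',ctr,'len',np.linalg.norm(far),'wid',np.linalg.norm(W[1]-W[0]),np.linalg.norm(W[2]-W[3]),'yaw deg',np.degrees(np.arctan2(far[1],far[0])), np.degrees(np.arctan2(*(W[1]-W[0]+W[2]-W[3])[:2])))
```

```text
ctr [0.4394 0.1141 0.032 ] len 0.07864784527422743 wid 0.0417970093500305 0.04135014643177074 yaw deg -9.370920748626824 8.159050008453443
ctr [0.4467 0.3054 0.032 ] len 0.07867228454775545 wid 0.042103259772709796 0.04229186923629158 yaw deg -7.282555258524764 8.297041158599969
```

```bash
python3 -m pendant '[[0.25,-0.0085,-0.043,0,0],[0.25,-0.0085,-0.042,0,0],[0.25,0,0,0.05,0.15],[0.25,0,0,0.05,0],[0.25,0,0,0.05,0],[0.25,0,0,0.04,0],[0.25,0,0,0.01,0],[0.25,0,0,0,0]]'
python3 -m pendant '[[0.25,0,0,0.004,0],[0.25,0,0,0.002,0],[0.25,0,0,0,0]]'
python3 - <<'E'
from h import *
save(env.read_camera('wrist'),'w2.png')
E
```

```text
clock: 3.42
tcp_pos: [0.4392, 0.1143, 0.0485]
orientation: [-0.0, 0.075, 0.997, -0.0]
wrist_force: [0.0, -0.7, 0.4]
finger_gap: 0.0533
grip_force: 0.0
clock: 3.8
tcp_pos: [0.4396, 0.1141, 0.0429]
orientation: [0.001, 0.075, 0.997, 0.0]
wrist_force: [-0.2, -0.2, -1.4]
finger_gap: 0.0535
grip_force: 0.0
```

View pics/w2.png

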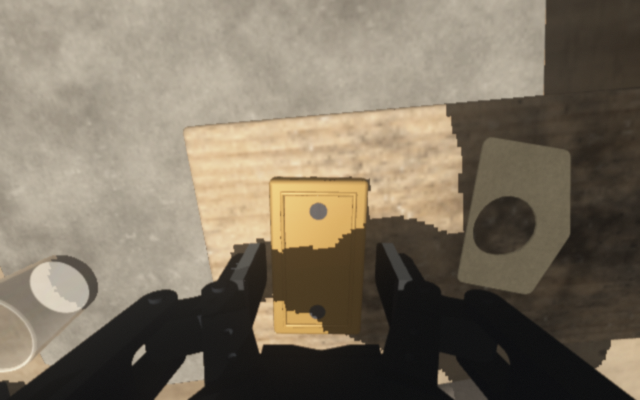

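Aligned over the blank, which spans columns 272–365 between the pads. Next I lower to find the board.

```bash
for i in 1 2; do python3 -m pendant '[[0.25,0,0,0.002,0],[0.25,0,0,0,0]]' | grep -E 'tcp|force'; done
```

```text
tcp_pos: [0.4391, 0.114, 0.0402]
wrist_force: [0.4, -0.9, 1.1]
grip_force: 0.0
tcp_pos: [0.4392, 0.1141, 0.0395]
wrist_force: [-3.1, -0.1, 13.6]
grip_force: 7.1
```

```bash
python3 -m pendant '[[0.25,0,0,-0.003,0],[-0.2,0,0,0,0],[-0.2,0,0,0,0],[-0.2,0,0,0,0],[-0.2,0,0,0,0]]' 40; python3 -m pendant '[[-0.2,0,0,-0.05,0],[-0.2,0,0,-0.06,0],[-0.2,0,0,-0.06,0],[-0.2,0,0,-0.04,0]]'
python3 - <<'E'
from h import *
save(env.read_camera('wrist'),'w3.png')
E
```

```text
clock: 4.97
tcp_pos: [0.4395, 0.114, 0.0419]
orientation: [0.0, 0.075, 0.997, -0.0]
wrist_force: [-1.4, -0.7, 8.4]
finger_gap: 0.0432
grip_force: 40.1
clock: 5.48
tcp_pos: [0.4395, 0.1141, 0.2536]
orientation: [0.001, 0.075, 0.997, 0.0]
wrist_force: [0.1, 0.6, -3.0]
finger_gap: 0.0424
grip_force: 43.7
```

View pics/w3.png

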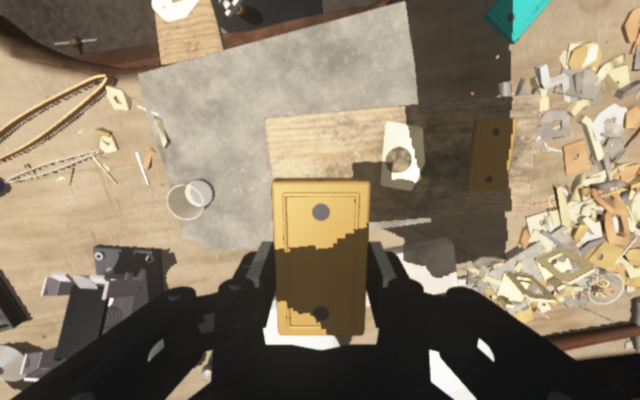

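```bash
python3 -m pendant '[[-0.2,-0.036,-0.039,-0.005,0],[-0.2,-0.036,-0.039,-0.005,0],[-0.2,-0.036,-0.039,-0.005,0],[-0.2,-0.037,-0.038,-0.005,0],[-0.2,0,0,0,0],[-0.2,0,0,0,0]]'
python3 - <<'E'
from h import *
import json
s=env.get_state();json.dump({k:np.array(v).tolist() for k,v in s.items()},open('s4.json','w'))
im=env.read_camera('wrist');save(im,'w4.png')
t=cv2.imread('pics/w4.png');a=cv2.resize(t[40:380,0:330],None,fx=1.6,fy=1.6,interpolation=cv2.INTER_CUBIC)
cv2.imwrite('pics/w4c.png',a)
for l in('well','follower','catch_upper','catch_lower'):print(l,env.recognise('wrist',l))
E
```

```text
clock: 6.28
tcp_pos: [0.5587, -0.0607, 0.2699]
orientation: [-0.001, 0.075, 0.997, 0.0]
wrist_force: [-1.1, 0.7, -2.2]
finger_gap: 0.0426
grip_force: 43.6
well [{'centre': [222.7, 189.4], 'score': 0.62}]
follower [{'centre': [219.5, 187.9], 'score': 0.67}]
catch_upper [{'centre': [217.0, 230.0], 'score': 0.68}]
catch_lower [{'centre': [225.8, 144.9], 'score': 0.9}, {'centre': [222.7, 189.9], 'score': 0.61}]
```

View pics/w4c.png

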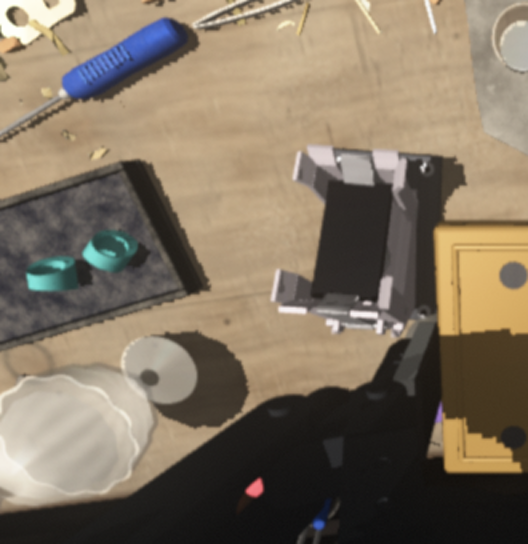

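Run:
```python
import cv2
t=cv2.imread('pics/w4.png');a=cv2.resize(t[125:255,165:285],None,fx=4.6,fy=4.6,interpolation=cv2.INTER_CUBIC)
a=cv2.convertScaleAbs(a,alpha=1.2,beta=15)
cv2.imwrite('pics/w4d.png',a)
```

```text
(no output)
```

View pics/w4d.png

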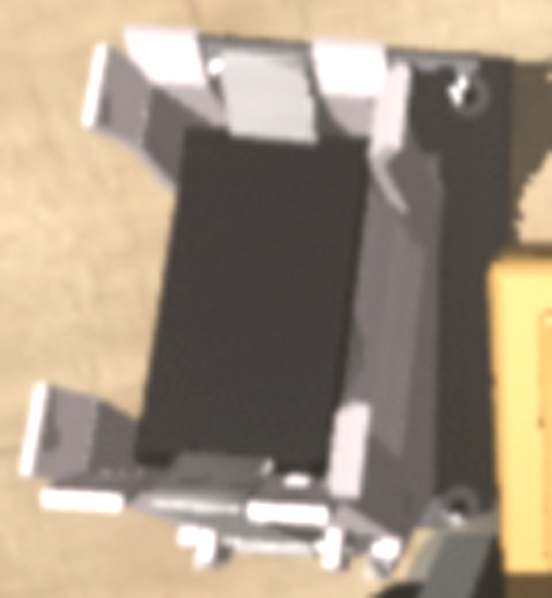

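The crop shows the follower's black face with corners near (185,130), (370,140), (137,462) and (328,470). The lower catch tip is at (230,138)–(315,143). I'll fit the well pose to these.

```bash
cat > fit.py <<'E'
from h import *
import json
from scipy.optimize import least_squares
np.set_printoptions(precision=4,suppress=True)
def well(p):
    c,s_=np.cos(p[2]),np.sin(p[2]);u=np.array([c,s_,0]);y=np.array([-s_,c,0]);k=np.array([0,0,1.])
    C,S=np.cos(np.pi/6),.5
    return np.array([p[0],p[1],.095]),np.array([C*u+S*k,y,-S*u+C*k]).T
def W(p,q):o,A=well(p);return o+A@(np.array(q)/1000)
E
python3 - <<'E'
from fit import *
s=json.load(open('s4.json'))
pts=[((185,130),(-38,-20.5,-1)),((370,140),(-38,20.5,-1)),((137,462),(38,-20.5,-1)),((328,470),(38,20.5,-1)),((230,138),(-35.5,-9,0)),((315,143),(-35.5,9,0))]
pix=[(a/4.6+165,b/4.6+125) for (a,b),_ in pts]
f=lambda p:np.concatenate([proj('wrist',W(p,q),s)-np.array(x) for x,(_,q) in zip(pix,pts)])
r=least_squares(f,[.58,-.17,-.3]);print(r.x,np.degrees(r.x[2]));print(r.fun.reshape(-1,2))
for c,px in(('top',(402.2,164.4)),('side',(419.8,245.3))):
    print(c,proj(c,W(r.x,(0,0,-1))),px)
print('toolyaw of x', s['orientation'])
E
```

```text
[ 0.5482 -0.1589 -0.2029] -11.622517294300966
[[-0.3163 -0.7858]
 [-0.216  -0.8429]
 [-0.6664  0.7489]
 [ 0.6504  1.1141]
 [ 0.6185 -0.0227]
 [-0.0707 -0.1772]]
top [404.0128 166.5274] (402.2, 164.4)
side [422.3683 242.9156] (419.8, 245.3)
toolyaw of x [-0.0014638660281061945, 0.07516298399655555, 0.9971700710840286, 0.00048194113603167366]
```

```bash
python3 -m pendant '[[-0.2,0,0,0,0.053],[-0.2,0.0016,-0.049,0,0],[-0.2,0.0016,-0.049,0,0],[-0.2,0,0,0.04,0],[-0.2,0,0,0.04,0],[-0.2,0,0,0,0]]'
cat > rel.py <<'E'
from fit import *
P=[.5482,-.1589,-.2029]
s=env.get_state();o,A=well(P);q=s['orientation'];Rt=R.from_quat([q[1],q[2],q[3],q[0]]).as_matrix()
d=np.array(s['tcp_pos'])-o
u=np.array([np.cos(P[2]),np.sin(P[2]),0]);v=np.array([-u[1],u[0],0])
print('u,v,h of TCP (mm)',d@u*1000,d@v*1000,s['tcp_pos'][2]*1000,'yaw',np.degrees(np.arctan2(-Rt[1,0],-Rt[0,0])),'F',s['wrist_force'],'gap',s['finger_gap'])
E
python3 rel.py
python3 - <<'E'
from h import *
t=env.read_camera('side');save(t,'s5f.png');t=cv2.imread('pics/s5f.png')
a=cv2.resize(t[165:305,360:490],None,fx=4.2,fy=4.2,interpolation=cv2.INTER_CUBIC);cv2.imwrite('pics/s5.png',a)
E
```

```text
clock: 7.28
tcp_pos: [0.534, -0.1546, 0.1885]
orientation: [-0.003, 0.101, 0.995, 0.001]
wrist_force: [-0.9, -0.1, -2.1]
finger_gap: 0.0429
grip_force: 43.6
u,v,h of TCP (mm) -14.782209651304083 1.31792621170277 188.53180570543626 yaw -11.584837227319987 F [-0.8952 -0.065  -2.0808] gap 0.042893895478433634
```

View pics/s5.png

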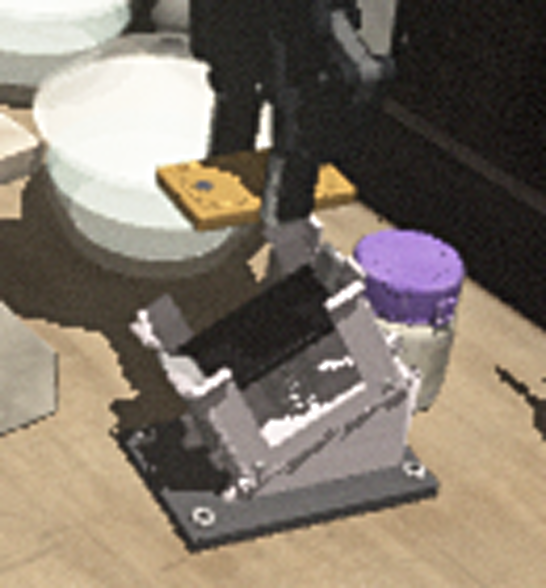

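The blank is held flat above the mouth and lined up with it. Next I lower it so that its far end meets the upper cam and tips it to the slope.

```bash
python3 -m pendant '[[-0.2,-0.001,-0.0013,0.02,0],[-0.2,-0.001,0,0.02,0],[-0.2,0,0,0,0],[-0.2,0,0,0.003,0],[-0.2,0,0,0.003,0],[-0.2,0,0,0,0]]' 25;python3 rel.py;python3 -m pendant '[[-0.2,0,0,0.003,0],[-0.2,0,0,0.003,0],[-0.2,0,0,0,0]]';python3 rel.py;python3 -m pendant '[[-0.2,0,0,0.003,0],[-0.2,0,0,0.003,0],[-0.2,0,0,0,0]]';python3 rel.py
python3 - <<'E'
from h import *
t=env.read_camera('side');save(t,'s6f.png');t=cv2.imread('pics/s6f.png')
a=cv2.resize(t[165:305,360:490],None,fx=4.2,fy=4.2,interpolation=cv2.INTER_CUBIC);cv2.imwrite('pics/s6.png',a)
E
```

```text
clock: 8.07
tcp_pos: [0.5391, -0.158, 0.148]
orientation: [0.002, 0.101, 0.995, -0.0]
wrist_force: [-2.4, 1.3, 5.2]
finger_gap: 0.0427
grip_force: 45.3
u,v,h of TCP (mm) -9.091251620039433 -0.9647353642198732 147.98933977400216 yaw -11.596317350943675 F [-2.4476  1.2584  5.1598] gap 0.04267138149580822
clock: 8.45
tcp_pos: [0.5385, -0.1579, 0.1417]
orientation: [0.001, 0.101, 0.995, -0.0]
wrist_force: [-3.4, 1.2, 6.3]
finger_gap: 0.0427
grip_force: 45.8
u,v,h of TCP (mm) -9.653032723916688 -0.9738439046000763 141.6966545473636 yaw -11.603936302717894 F [-3.4365  1.2239  6.2722] gap 0.042704111881104546
clock: 8.82
tcp_pos: [0.5387, -0.1579, 0.1357]
orientation: [0.001, 0.101, 0.995, -0.0]
wrist_force: [-3.2, 1.5, 5.1]
finger_gap: 0.0424
grip_force: 46.5
u,v,h of TCP (mm) -9.463906009421818 -0.945518755480576 135.72953303095474 yaw -11.597980803828099 F [-3.1748  1.4907  5.0911] gap 0.04244340969919764
```

View pics/s6.png

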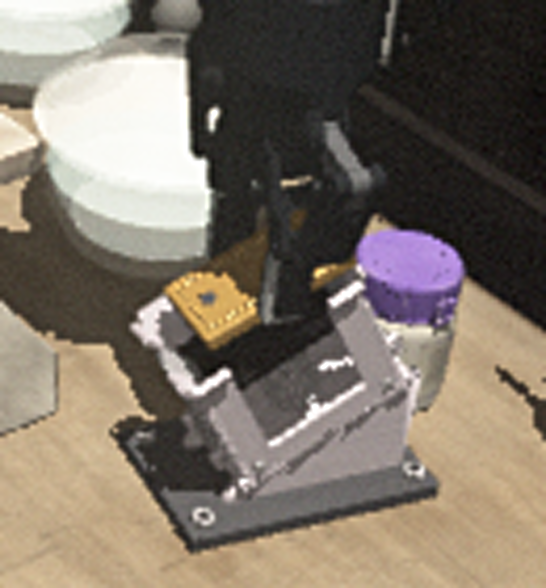

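The blank is tipping against the upper cam as intended. I'm at my picture limit, so from here I'll rely on force and pose readings plus computed image checks.

```bash
for i in 1 2 3 4 5; do python3 -m pendant '[[-0.2,-0.0005,0,0.0015,0],[-0.2,0,0,0.0015,0],[-0.2,0,0,0,0]]' >/dev/null;python3 rel.py; done
```

```text
u,v,h of TCP (mm) -9.011420415193879 -0.9728611859557994 132.82894860805547 yaw -11.600087788049358 F [-4.8099  2.498   7.3271] gap 0.042871986249164086
u,v,h of TCP (mm) -8.412442812942878 -1.0247202418330568 129.8801779737776 yaw -11.605820552003674 F [-3.4896  0.3186  6.7261] gap 0.04272467221899788
u,v,h of TCP (mm) -7.65660437675253 -1.0171284621345758 127.01283263917962 yaw -11.601917115813475 F [-3.7427  1.4283  6.523 ] gap 0.04239545893095482
u,v,h of TCP (mm) -6.984525756754845 -1.0888573454970358 124.15349672105103 yaw -11.602944115873418 F [-3.8666  1.388   6.2065] gap 0.04257042788648383
u,v,h of TCP (mm) -6.596105159402704 -1.1502191720852157 121.08931982056477 yaw -11.607017207876135 F [-4.1957  1.1933  7.2021] gap 0.0429509351123184
```

```bash
for i in 1 2 3 ; do python3 -m pendant '[[-0.2,-0.0005,0,0.0013,0],[-0.2,-0.001,0,0.0013,0],[-0.2,0,0,0,0]]' >/dev/null;python3 rel.py; done
```

```text
u,v,h of TCP (mm) -6.048572874993647 -1.0668996959919874 119.16856405218877 yaw -11.609680691417173 F [-9.2453  1.6868 13.943 ] gap 0.04255765623283744
u,v,h of TCP (mm) -6.465922748599239 -0.9180966629578146 114.90034576346986 yaw -11.62431297015355 F [-8.5614  1.8969  7.2402] gap 0.04293891665366964
u,v,h of TCP (mm) -6.214569401599791 -0.7848456957770468 111.94542711081428 yaw -11.63263029428951 F [-12.11     2.1127   9.2167] gap 0.0426337122185007
```

```bash
cat > dots.py <<'E'
from fit import *
from scipy.optimize import least_squares
import sys
c=env.calibration('wrist');K=np.array(c['K']);Ti=np.linalg.inv(np.array(c['tool_from_camera']))
def find(img):
    h=cv2.cvtColor(np.ascontiguousarray(img),cv2.COLOR_RGB2HSV)
    m=((h[...,1]<110)).astype(np.uint8);m[:,:275]=0;m[:,365:]=0
    br=((h[...,1]>120)&(h[...,0]>12)&(h[...,0]<32)).astype(np.uint8)
    n,l,st,ce=cv2.connectedComponentsWithStats(m[120:360]);
    out=[]
    for i in range(1,n):
        x,y,w,hh,a=st[i]
        if 25<a<500 and w<28 and hh<28:
            y+=120;ring=br[max(y-4,0):y+hh+4,x-4:x+w+4]
            out.append((np.round(ce[i]+[0,120],1).tolist(),int(a),round(float(ring.mean()),2)))
    rows=np.where(br[:,300:340].mean(1)>.5)[0]
    return out,(rows.min(),rows.max()) if len(rows) else None
def prj(q):p=K@(Ti[:3,:3]@q+Ti[:3,3]);return p[:2]/p[2]
def pose(r1,r2,d=.0245,dep=.015):
    def P(p,sg):
        th,s=p;a=np.array([np.cos(th),0,np.sin(th)]);n=np.array([np.sin(th),0,-np.cos(th)])
        return np.array([0,0,dep])+a*(s+sg*d)+n*.005
    f=lambda p:[prj(P(p,1))[1]-r1,prj(P(p,-1))[1]-r2]
    r=least_squares(f,[0,0],x_scale=[.1,.01]);return np.degrees(r.x[0]),r.x[1]*1000,r.cost
if __name__=='__main__':
    i=cv2.cvtColor(cv2.imread('pics/w3.png'),cv2.COLOR_BGR2RGB);print(find(i),pose(212,314))
    im=env.read_camera('wrist');save(im,'d%d.png'%int(env.get_state()['clock']*100));print(find(im))
E
python3 dots.py
```

```text
([([320.5, 211.7], 256, 0.33), ([320.6, 312.9], 195, 0.62)], (np.int64(179), np.int64(333))) (np.float64(13.648009779849385), np.float64(-1.8625242303893892), np.float64(1.804361381904597e-20))
([([320.5, 222.6], 181, 0.63), ([320.8, 333.6], 320, 0.56)], (np.int64(201), np.int64(347)))
```

```bash
python3 - <<'E'
from dots import *
from scipy.optimize import brentq
d=brentq(lambda d:pose(211.7,312.9,d)[0],.02,.035);print(d,pose(211.7,312.9,d))
print(pose(222.6,333.6,d))
for dep in(.013,.017):
    dd=brentq(lambda x:pose(211.7,312.9,x,dep)[0],.015,.04);print(dep,dd,pose(222.6,333.6,dd,dep))
E
python3 rel.py
```

```text
0.026651767601249494 (np.float64(-1.3363126224538337e-14), np.float64(-1.544085701194312), np.float64(0.0))
(np.float64(14.367138861367453), np.float64(-9.131408460473384), np.float64(2.0194839173657902e-27))
0.013 0.02625790204760956 (np.float64(14.664841434393706), np.float64(-8.085839604126786), np.float64(0.0))
0.017 0.027045633154889444 (np.float64(14.09260741628686), np.float64(-10.179910454213204), np.float64(4.0389678347315804e-28))
u,v,h of TCP (mm) -6.204425541139367 -0.78794135172818 111.95785543025063 yaw -11.632239452030742 F [-12.3651   2.0109   9.2941] gap 0.04251761706991106
```

```bash
ls pics
cat > pf.py <<'E'
from dots import *
import glob
def meas(img):
    h=cv2.cvtColor(np.ascontiguousarray(img),cv2.COLOR_RGB2HSV)
    br=((h[...,1]>120)&(h[...,0]>12)&(h[...,0]<32)).astype(np.uint8)
    o,rr=find(img);o=[x for x in o if x[2]>.25];o.sort(key=lambda x:x[0][1])
    ws=[]
    for r in(int(o[0][0][1])+k for k in(-6,0,6)):
        c=np.where(br[r])[0];c=c[(c>230)&(c<410)];ws.append((r,c.min(),c.max()))
    return o[0][0],o[-1][0],rr,ws
def P(th,s,dep,x,n_):
    a=np.array([np.cos(th),0,np.sin(th)]);n=np.array([np.sin(th),0,-np.cos(th)]);return np.array([0,0,dep])+a*(s+x)+n*n_
def width(th,s,dep,x):
    A=P(th,s,dep,x,.005);B=A.copy();A=A+[0,.022,0];B=B-[0,.022,0];return abs(prj(A)[0]-prj(B)[0])
if __name__=='__main__':
    im3=cv2.cvtColor(cv2.imread('pics/w3.png'),cv2.COLOR_BGR2RGB)
    f=sorted(glob.glob('pics/d*.png'))[-1];im=cv2.cvtColor(cv2.imread(f),cv2.COLOR_BGR2RGB)
    for i in(im3,im):
        print(meas(i))
    for q in((0,-.0015,.015),(np.radians(14.4),-.0091,.015),(np.radians(25),-.007,.005),(np.radians(30),-.005,.0)):
        print(q,[prj(P(*q,x,n))[1].round(1) for x,n in((.02665,.005),(-.02665,.005),(.04,-.005),(.04,.005),(-.04,.005))],width(*q,.02665))
E
python3 pf.py
```

```text
c1.png
d1192.png
s5.png
s5f.png
s6.png
s6f.png
side0.png
top0.png
w1.png
w2.png
w3.png
w4.png
w4c.png
w4d.png
([320.5, 211.7], [320.6, 312.9], (np.int64(179), np.int64(333)), [(205, np.int64(273), np.int64(369)), (211, np.int64(273), np.int64(369)), (217, np.int64(273), np.int64(369))])
([320.5, 222.6], [320.8, 333.6], (np.int64(201), np.int64(347)), [(216, np.int64(279), np.int64(362)), (222, np.int64(279), np.int64(361)), (228, np.int64(278), np.int64(362))])
(0, -0.0015, 0.015) [np.float64(211.6), np.float64(312.8), np.float64(178.2), np.float64(182.9), np.float64(335.3)] 96.84585419163113
(np.float64(0.25132741228718347), -0.0091, 0.015) [np.float64(222.5), np.float64(333.5), np.float64(194.2), np.float64(194.4), np.float64(361.0)] 92.768892422345
(np.float64(0.4363323129985824), -0.007, 0.005) [np.float64(223.4), np.float64(347.6), np.float64(198.1), np.float64(194.5), np.float64(381.2)] 96.66908246826159
(np.float64(0.5235987755982988), -0.005, 0.0) [np.float64(222.3), np.float64(352.0), np.float64(198.9), np.float64(193.5), np.float64(388.7)] 98.4349218832287
```

```bash
cat >> pf.py <<'E'
def solve(m,wt=1):
    d=.02665
    def f(p):
        return [prj(P(*p,d,.005))[1]-m[0][1],prj(P(*p,-d,.005))[1]-m[1][1],wt*(width(*p,d)-(m[3][1][2]-m[3][1][1]+1)),.5*(max(prj(P(*p,.04,n))[1] for n in(.005,))-m[2][0])]
    r=least_squares(f,[.3,0,.015],x_scale=[.1,.01,.01]);return np.degrees(r.x[0]),r.x[1:]*1000,np.round(r.fun,1)
if __name__=='__main__':print(solve(meas(im3)),solve(meas(im)))
E
python3 pf.py|tail -1
python3 - <<'E'
import cv2
# coarse text view of the wrist picture's brass/other map around plate
t=cv2.imread('pics/d1192.png');h=cv2.cvtColor(t,cv2.COLOR_BGR2HSV)
for r in range(185,372,6):
    print(r,''.join('B' if (h[r,c,1]>120 and 12<h[r,c,0]<32) else ('.' if h[r,c,2]<60 else ('o' if h[r,c,1]<90 else '-')) for c in range(250,396,3)))
E
```

```text
(np.float64(0.46113790236110946), array([-1.0739, 14.4508]), array([-0.8,  0.1,  0.2,  1.5])) (np.float64(40.88994638836899), array([-14.7142,  25.7147]), array([ 0.7, -0.4,  0.6, -0.4]))
185 ooooooooooooooooooooooooooooooooooooooooooooooooo
191 ooooooooooooooooooooooooooooooooooooooooooooooooo
197 ooooooooooooooooooooooooooooooooooooooooooooooooo
203 oooooooooooBBBBBBBBBBBBBBBBBBBBBBBBBB-ooooooooooo
209 ooooooooooBBBB-------BBBBBBBBBBBBBBBBBooooooooooo
215 ooooooooooBBBBBBBBBBBBBBBBBBBBBBBBBBBBooo.ooooooo
221 ooooooooooBBBBBBBBBBB-oooo-BBBBBBBBBBBoo..ooooooo
227 ooooooooooBBBBBBBBBBBBooooBBBBBBBBBBBBo...ooooooo
233 ooooooooo-BBBBBBBBBBBBBBBBBBBBBBBBBBBB-...ooooooo
239 oooooooooBBBBBBBBBBBBBBBBBBBBBBBBBBBBB-..oooooooo
245 ooooooo..BBBBBBBBBBBBBBBBBBBBBBBBBBBBBB..oooooooo
251 ooooooo..BBBBBBBBBBBBBBBBBBBBBBBBBBBBBB...ooo...o
257 ..oooo...BBBBBBBBBBBBBBBBBBBBBBBBBBBBBB...oooo...
263 .oooo....BBBBBBBBBBBBBBBBBBBBBBBBBBBBBB....oooo..
269 oooo.....BBBBBBBBBBBBBBBBBBBBBBBBBBBBBB.....oooo.
275 ooo......BBBBBBBBBBBBBBBBBBBBBBBBBBBBBB......oooo
281 .oo.....BBBBBBBBBBBBBBBBBBBBBBBBBBBBBBBB.....oo..
287 ........BBBBBBBBBBBBBBBBBBBBBBBBBBBBBBBB.........
293 ........BBBBBBBBBBBBBBBBBBBBBBBBBBBBBBBB.........
299 ........BBBBBBBBBBBBBBBBBBBBBBBBBBBBBBBB.........
305 ........BBBBBBBBBBBBBBBBBBBBBBBBBBBBBBBB.........
311 .......-BBBBBBBBBBBBBBBBBBBBBBBBBBBBBBBB-........
317 ......oBBBBBBBBBBBBBBBBBBBBBBBBBBBBBBBBBBo.......
323 ......oBBBBBBBBBBBBBBBBB-BBBBBBBBBBBBBBBBo.......
329 .....ooBBBBBBBBBBBBBB......BBBBBBBBBBBBBBoo......
335 .....ooBBBBBBBBBBBBBB......BBBBBBBBBBBBBBoo......
341 ......-BBBBBBBBBBBBBBB....-BBBBBBBBBBBBBBoo......
347 ...................BBBBBBBBB.....................
353 .................................................
359 .................................................
365 .................................................
371 .................................................
```

```bash
python3 -m pendant '[[0.35,0,0,0,0],[0.35,0,0,0,0],[0.35,0.003,0,-0.003,0],[0.35,0,0,-0.025,0],[0.35,0,0,-0.025,0],[0.35,0,0,0,0],[0.35,0,0,0,0]]'; python3 rel.py
cat > wp.py <<'E'
# plate pose in the world from wrist image, robust to tool height: solve pitch,u,h from dots+width
from pf import *
from rel import d,u,v
im=env.read_camera('wrist');save(im,'e%d.png'%int(env.get_state()['clock']*100))
h=cv2.cvtColor(im,cv2.COLOR_RGB2HSV)
for r in range(150,372,8):
    print(r,''.join('B' if (h[r,c,1]>120 and 12<h[r,c,0]<32) else ('.' if h[r,c,2]<60 else ('o' if h[r,c,1]<90 else '-')) for c in range(250,396,3)))
try:
    m=meas(im);print(m);th,q,res=solve(m);t=np.radians(th);px=q[0]*np.cos(t);pz=q[1]+q[0]*np.sin(t)
    U=d@u*1000-px;H=s['tcp_pos'][2]*1000-pz;print('pitch',th,'plate centre u,h',U,H,'well x,z',U*.866+(H-95)*.5,-U*.5+(H-95)*.866,res)
except Exception as e:print(e)
E
python3 wp.py
```

```text
clock: 12.8
tcp_pos: [0.542, -0.1586, 0.163]
orientation: [-0.0, 0.101, 0.995, 0.0]
wrist_force: [-0.3, 0.9, -0.2]
finger_gap: 0.0574
grip_force: 0.0
u,v,h of TCP (mm) -6.18674224386169 -0.9179858499022544 163.01184267231028 yaw -11.614099687194201 F [-0.3249  0.8577 -0.171 ] gap 0.057422715380689
u,v,h of TCP (mm) -6.18674224386169 -0.9179858499022544 163.01184267231028 yaw -11.614099687194201 F [-0.3249  0.8577 -0.171 ] gap 0.057422715380689
150 ooooo-ooooooooooooooooooooooooooooooooo.ooooooooo
158 ooooooooooooooooooooooooooooo.ooooooooooooooooooo
166 oooooooooooooBBBBBBBBBBBBBBBBBBBBBBBooooooooooooo
174 oooooooooooooBBBBBBBBBBBBBBBBBBBBBBBooooooooooooo
182 oooooooooooooBBBBBBBBBoooo-BBBBBBBBBooooooooooooo
190 oooooooooooooBBBBBBBBBBBBBBBBBBBBBBBoo.oooooooooo
198 oooooooooooooB-BB-BBB-BBBBBBBBBBBBBB...oooo-ooooo
206 oooooooooooo-B-B---------BBBBBBBBBBB...-ooooooooo
214 oooooooooooo---B------------BBBBBBBB...oooooooooo
222 oooooooooooo-BBBBBB---BBBBBBBBBBBBBB...oooooooooo
230 oooooooooooo-BBBBBBBBBBBBBBBBBBBBBBB...oooo.ooo..
238 oooooooooooo-B-BB-BB-BBBBBBBBBBBBBBB....oooooooo.
246 
[... 361 characters left out ...]
oooooooo....
302 ..oooooooooooooooooooooooooooooooooooooooooooo...
310 .ooooooooooooooooooooooooooooooooooooooooo.oooo..
318 oooooooooooooooooooooooooooooooooo------------...
326 ooooooooooooooooooooooooooooooo-----------------.
334 ooooooooooooooooooooooooooooooo--------o--o-----.
342 .-..............o.ooooooooooo------------------..
350 ............................................--...
358 .................................................
366 .................................................
([321.2, 181.8], [301.7, 273.1], (np.int64(162), np.int64(288)), [(175, np.int64(288), np.int64(355)), (181, np.int64(287), np.int64(355)), (187, np.int64(287), np.int64(355))])
name 's' is not defined
```

```bash
sed -i 's/^from rel import.*/from rel import s,d,u,v/' wp.py
cat > sv.py <<'E'
from pf import *
def go(mm,uT,hT,pit=None):
    # mm: rows near-top-edge,dot1,dot2,far-edge,width near dot,width far dot
    d=.02665
    def f(p):
        if pit is not None:p=[np.radians(pit),p[1],p[2]]
        return [.5*(prj(P(*p,.04,.005))[1]-mm[0]),prj(P(*p,d,.005))[1]-mm[1],prj(P(*p,-d,.005))[1]-mm[2],.5*(prj(P(*p,-.04,.005))[1]-mm[3]),width(*p,d)-mm[4],width(*p,-d)-mm[5]]
    r=least_squares(f,[.4,0,.06],x_scale=[.1,.01,.01]);t,a,b=r.x
    if pit is not None:t=np.radians(pit)
    px=a*np.cos(t);pz=b+a*np.sin(t);U=uT-px*1000;H=hT-pz*1000
    print('pitch',round(np.degrees(t),1),'u,h',round(U,1),round(H,1),'well x,z',round(U*.866+(H-95)*.5,1),round(-U*.5+(H-95)*.866,1),np.round(r.fun,1),round(r.cost,2))
E
python3 - <<'E'
from sv import *
im=cv2.cvtColor(cv2.imread(sorted(glob.glob('pics/e*.png'))[-1]),cv2.COLOR_BGR2RGB)
h=cv2.cvtColor(im,cv2.COLOR_RGB2HSV);print(h[155:168,320].tolist());print(h[276:298:2,335].tolist());print(h[268,280:296].tolist(),h[268,346:362].tolist())
mm=(162,181.8,266,288,69,68)
for p in(None,15,20,25,30,35,40):go(mm,-6.2,163,p)
E
```

```text
[[13, 17, 185], [13, 17, 183], [14, 15, 183], [13, 17, 183], [13, 20, 179], [14, 35, 166], [17, 89, 163], [18, 128, 180], [19, 133, 201], [19, 131, 210], [19, 133, 211], [18, 132, 206], [18, 133, 190]]
[[18, 120, 83], [17, 122, 75], [17, 126, 75], [18, 128, 129], [20, 114, 230], [20, 115, 231], [19, 129, 193], [13, 54, 109], [4, 21, 84], [8, 28, 74], [0, 21, 95]]
[[5, 15, 99], [6, 13, 100], [12, 13, 101], [11, 21, 96], [16, 66, 81], [18, 114, 76], [17, 121, 80], [17, 118, 84], [18, 118, 84], [17, 121, 84], [17, 120, 85], [17, 120, 83], [17, 124, 78], [18, 124, 80], [17, 124, 76], [18, 124, 80]] [[18, 123, 77], [18, 126, 75], [18, 128, 78], [18, 123, 81], [19, 126, 81], [18, 124, 80], [17, 123, 79], [17, 126, 77], [17, 128, 68], [16, 107, 57], [15, 70, 44], [9, 44, 41], [6, 34, 38], [10, 39, 39], [10, 37, 41], [16, 60, 55]]
pitch 15.4 u,h -4.5 95.4 well x,z -3.7 2.6 [-0.2  0.7 -0.2 -0.7 -0.   0.8] 0.8
pitch 15.0 u,h -4.5 95.4 well x,z -3.7 2.6 [-0.3  0.7 -0.2 -0.7  0.   0.7] 0.81
pitch 20.0 u,h -4.3 95.1 well x,z -3.7 2.3 [-0.1  0.5 -0.2 -0.4 -0.9  1.4] 1.59
pitch 25.0 u,h -4.3 95.3 well x,z -3.6 2.4 [ 0.2  0.5 -0.5 -0.2 -1.6  2.2] 4.12
pitch 30.0 u,h -4.4 95.8 well x,z -3.4 2.9 [ 0.7  0.7 -0.9 -0.2 -2.2  3.3] 8.73
pitch 35.0 u,h -4.7 96.8 well x,z -3.1 3.9 [ 1.4  1.3 -1.6 -0.4 -2.6  4.4] 16.41
pitch 40.0 u,h -5.0 98.2 well x,z -2.7 5.3 [ 2.2  2.1 -2.5 -0.8 -2.9  5.8] 28.82
```

```bash
python3 -m pendant '[[-1,0.007,0.001,0,0],[-1,0.007,0,0,0],[-1,0,0,0.01,0],[-1,0,0,0.01,0],[-1,0,0,0.005,0],[-1,0,0,0,0]]' 25|grep -E 'gap|clock'; python3 rel.py; for i in 1 2 3 4 5; do python3 -m pendant '[[-1,0,0,0.0025,0],[-1,0,0,0.0025,0]]'>/dev/null;python3 rel.py;done
```

```text
clock: 13.6
finger_gap: -0.0001
u,v,h of TCP (mm) -20.321268544779308 0.08478078200414937 137.65468965741766 yaw -11.619452840541983 F [1.1869 0.8609 0.9121] gap -0.00013559143662370335
u,v,h of TCP (mm) -19.69338567417833 -0.03978518405931518 133.56716018584999 yaw -11.61977246755407 F [ 0.5714 -0.3662  0.2539] gap -0.0001407000861813764
u,v,h of TCP (mm) -19.9408359231848 -0.005907976551563013 128.3647809976703 yaw -11.618714198258088 F [ 0.257  -0.1467 -0.1728] gap 7.146733412207216e-05
u,v,h of TCP (mm) -19.98484127456076 -0.018604185063760513 123.30877861260585 yaw -11.619953490905468 F [-0.4458 -0.6564 -0.0115] gap -6.959321518993713e-05
u,v,h of TCP (mm) -18.776234510584917 -0.19571708305657354 120.17680673581864 yaw -11.614854346101522 F [-2.2064  0.8358 11.3296] gap 1.0603384278966385e-05
u,v,h of TCP (mm) -16.927145928276136 -0.3630868992253308 116.69599088219445 yaw -11.60701741313961 F [-0.0261  1.8098 17.0235] gap 4.073107488707487e-05
```

```bash
for i in 1 2 3 4; do python3 -m pendant '[[-1,0.0005,0,0.002,0],[-1,0,0,0,0]]'>/dev/null;python3 rel.py;done
```

```text
u,v,h of TCP (mm) -18.360764957977416 -0.43627799430482045 113.53398481848336 yaw -11.616056216832142 F [ 0.8088 -0.1027  8.9809] gap 0.00017706957546697772
u,v,h of TCP (mm) -18.905818926399792 -0.43802338512855454 111.38615811417893 yaw -11.616713798676093 F [0.8047 1.1347 7.666 ] gap 9.65830877871294e-05
u,v,h of TCP (mm) -19.39693487309958 -0.46795224413725534 109.396767977554 yaw -11.619413662878129 F [ 0.5425 -0.0777  8.5582] gap -5.378937789021168e-05
u,v,h of TCP (mm) -21.17770396268091 -0.1785475728712394 106.27256997349664 yaw -11.618371929320094 F [ 0.255  0.202 -0.603] gap 0.0002081398942761059
```

```bash
python3 -m pendant '[[-1,0,0,0,0]]'|grep force; python3 -m pendant '[[-1,0,0,-0.02,0],[-1,-0.006,0,-0.02,0],[0.35,-0.006,0,-0.017,0],[0.35,0,0,0,0],[0.35,0,0,0,0],[0.35,0,0,0,0]]'|grep force;python3 wp.py
```

```text
wrist_force: [0.3, -0.1, 0.1]
grip_force: 0.0
wrist_force: [-0.3, 0.1, 0.8]
grip_force: 0.0
u,v,h of TCP (mm) -10.9251312692782 0.19379921621646892 161.31919677102627 yaw -11.6222654961833 F [-0.3317  0.1012  0.8053] gap 0.05740509413875085
150 ooooooooooooooooooooooooooooooooooooooooooooooooo
158 oooooooooooooooooooooooooooo..ooooooooooooooooooo
166 ooooooooooooooooooooooooooooooooooooooooooooooooo
174 ooooooooooooooooooooooooooooooooooooooooooooooooo
182 ooooooooooooo-BBBBBooooooooo-BBBBBooooooooooooooo
190 oooooooooooooBBBBBBBBBB-BBBBBBBBBBooooooooooooooo
198 oooooooooooooBBBBBBBB-oooBBBBBBBBBooo..oooooooooo
206 oooooooooooooBBBBBBBBBBBBBBBBBBBBBo....oooooooooo
214 oooooooooooo-BBBBBBBBBBBBBBBBBBBBBo...ooooooooooo
222 oooooooooooooBBBBBBBBBBBBBBBBBBBBBo...ooooooooooo
230 oooooooooooooBBBBBBBBBBBBBBBBBBBBBo...ooooooooooo
238 oooooooooooo-BBBBBBBBBBBBBBBBBBBBBo...oooo.......
246 oo..ooooooooBBBBBBBBBBBBBBBBBBBBBBo...oooooo...oo
254 ....oooooooo-BBBBBBBBBBBBBBBBBBBBBo...oooooo....o
262 ....ooooooooBBBBBBBBBBBBBBBBBBBBBBo...oooooo.....
270 ....ooooooooBBBBBBBBBoo.oBBBBBBBBBo...oooooo.
[... 279 characters left out ...]
oooooooooooooooooooooooooooooooooooooooo---..ooo.
326 ooooooooooooooooooooooooooooooooo-------------...
334 ooooooooooooooooooooooooooooooo--------o--------.
342 .ooooo.....ooooooooooooooooooo---------o-------..
350 ........................o...................--...
358 .................................................
366 .................................................
([318.6, 195.7], [317.4, 274.0], (np.int64(186), np.int64(292)), [(189, np.int64(290), np.int64(349)), (195, np.int64(288), np.int64(349)), (201, np.int64(287), np.int64(350))])
pitch 41.685008210747064 plate centre u,h 1.7988920929266943 88.16135130845404 well x,z -1.8614837932984607 -6.821715813342145 [ 1.9 -0.6  0.5 -2.5]
```

Both ends of the first blank are under the catches. The catch tips overlap its end edges in the image, and the force showed a snap followed by the spring load. Now I go for the second blank.

```bash
python3 -m pendant '[[0.25,0,0,-0.045,0],[0.25,0,0,-0.045,0],[0.25,0.022,0.054,0,0],[0.25,0.023,0.0545,0,0],[0.25,0.023,0.0545,0,0],[0.25,0.023,0.0545,0,0],[0.25,0.023,0.0545,0,0],[0.25,0.023,0.0545,0,0]]'>/dev/null;python3 -m pendant '[[0.25,0.0225,0.0545,0,0],[0.25,0.0225,0.0545,0,0],[0.25,0,0,0.05,-0.06],[0.25,0,0,0,0],[0.25,0,0,0,0]]'
python3 - <<'E'
from h import *
s=env.get_state();im=env.read_camera('wrist');save(im,'g1.png');print(s['tcp_pos'])
h=cv2.cvtColor(im,cv2.COLOR_RGB2HSV);m=((h[...,1]>115)&(h[...,0]>14)&(h[...,0]<30)&(h[...,2]>40)).astype(np.uint8)
m[:,:200]=0;m[:,440:]=0
m=cv2.morphologyEx(cv2.morphologyEx(m,cv2.MORPH_OPEN,np.ones((5,5))),cv2.MORPH_CLOSE,np.ones((9,9)))
for x in env.recognise('wrist','buckle_b'):print(np.round(x['centre']),round(x['score'],2),onz('wrist',x['centre'],.032,s).round(4))
for c in cv2.findContours(m,cv2.RETR_EXTERNAL,cv2.CHAIN_APPROX_NONE)[0]:
    if cv2.contourArea(c)>1500:
        w=np.array([onz('wrist',p[0],.032,s)[:2] for p in c])*1000;print(cv2.boundingRect(c),cv2.minAreaRect(w.astype(np.float32)))
E
```

```text
clock: 18.4
tcp_pos: [0.4482, 0.3059, 0.2034]
orientation: [0.0, 0.072, 0.997, 0.0]
wrist_force: [0.4, -0.3, 0.5]
finger_gap: 0.0536
grip_force: 0.0
[0.44817207 0.30590568 0.20336443]
[339.  21.] 0.84 [0.3096 0.3424 0.032 ]
[316. 180.] 0.68 [0.4428 0.3025 0.032 ]
(296, 142, 46, 81) ((446.3803405761719, 304.0793151855469), (43.79103469848633, 79.67570495605469), 81.37007141113281)
```

```bash
python3 -m pendant '[[0.25,0.0015,-0.002,0.05,0],[0.25,0,0,0.05,0],[0.25,0,0,0.045,0],[0.25,0,0,0.0125,0],[0.25,0,0,0.004,0],[0.25,0,0,0,0]]';python3 -m pendant '[[-0.2,0,0,0,0],[-0.2,0,0,0,0],[-0.2,0,0,0,0],[-0.2,0,0,0,0]]' 40; python3 -m pendant '[[-0.2,0,0,-0.05,0],[-0.2,0,0,-0.06,0],[-0.2,0,0,-0.06,0],[-0.2,0,0,-0.04,0],[-0.2,0,0,0,0]]'
python3 - <<'E'
from pf import *
im=env.read_camera('wrist');save(im,'g2.png');m=meas(im);print(m)
h=cv2.cvtColor(im,cv2.COLOR_RGB2HSV)
for r in range(160,372,10):
    print(r,''.join('B' if (h[r,c,1]>120 and 12<h[r,c,0]<32) else ('.' if h[r,c,2]<60 else ('o' if h[r,c,1]<90 else '-')) for c in range(250,396,3)))
E
```

```text
clock: 19.25
tcp_pos: [0.4477, 0.3051, 0.0428]
orientation: [0.001, 0.072, 0.997, 0.001]
wrist_force: [0.4, 0.3, 0.3]
finger_gap: 0.0531
grip_force: 0.0
clock: 19.75
tcp_pos: [0.4477, 0.3053, 0.0432]
orientation: [0.002, 0.071, 0.997, 0.001]
wrist_force: [-0.2, -0.4, 6.2]
finger_gap: 0.0428
grip_force: 41.5
clock: 20.38
tcp_pos: [0.4479, 0.3056, 0.2556]
orientation: [0.004, 0.071, 0.997, 0.002]
wrist_force: [0.6, 0.0, -1.8]
finger_gap: 0.0424
grip_force: 42.0
([320.5, 208.9], [320.7, 309.5], (np.int64(177), np.int64(330)), [(202, np.int64(273), np.int64(368)), (208, np.int64(273), np.int64(368)), (214, np.int64(273), np.int64(368))])
160 ooooooooooooooooooooooooooooooooooooooooooooooooo
170 ooooooooooooooooooooooooooooooooooooooooooooooooo
180 oo----o-BBBBBBBBBBBBBBBBBBBBBBBBBBBBBBBB-oooooooo
190 o-ooooo-B--BBBBBBBBBBBBBBBBBBBBBBBBBBBBB-oooooooo
200 ooooo---B--BB-BBBBBBBBB--BBBBBBBBBBBBBBBooooooooo
210 ooooooooB--BBBBBBBBBBoooo..BBBBBBBBBBBBBooooooooo
220 ooooooooBBBBBBBBBBBBBBBBBBBBBBBBBBBBBBBBo-----ooo
230 ooooooooBBBBBBBBBBBBBBBBBBBBBBBBBBBBBBB-ooooooooo
240 ooooooooBBBBBBBBBBBBBBBBBBBBBBBBBBBBBBB-ooooooooo
250 ooooooo..BBBBBBBBBBBBBBBBBBBBBBBBBBBBBB..oooooooo
260 .ooooo...BBBBBBBBBBBBBBBBBBBBBBBBBBBBBB....ooo...
270 oooo.....BBBBBBBBBBBBBBBBBBBBBBBBBBBBBB.....oooo.
280 .oo......BBBBBBBBBBBBBBBBBBBBBBBBBBBBBB......oo..
290 .........-BBBBBBBBBBBBBBBBBBBBBBBBBBBBB..........
300 ........oBBBBBBBBBBBBBBBBBBBBBBBBBBBBB-o.........
310 .......ooBBBBBBBBBBBB......BBBBBBBBBBB-oo........
320 ......ooo-BBBBBBBBBBBBBBBBBBBBBBBBBBBBoooo.......
330 .....oooooBBBBBBBBBBBBBBBBBBBBBBBBBBBBo-----.....
340 .....oooooooooooooooooooooooo.......-oooooo......
350 ......................oooo.......................
360 .................................................
370 .................................................
```

```bash
python3 -m pendant '[[-0.2,-0.019,-0.0555,0,0],[-0.2,-0.019,-0.0555,0,0],[-0.2,-0.019,-0.0555,0,0],[-0.2,-0.019,-0.0555,0,0],[-0.2,-0.019,-0.0555,0,0],[-0.2,-0.019,-0.0555,0,0],[-0.2,-0.019,-0.0555,0,0],[-0.2,-0.0195,-0.0555,0,0]]'>/dev/null;python3 -m pendant '[[-0.2,0,0,0.03,0.06],[-0.2,0,0,0.03,0],[-0.2,0,0,0,0],[-0.2,0,0,0,0],[-0.2,0,0,0,0]]' 25;python3 rel.py
```

```text
clock: 22.05
tcp_pos: [0.5346, -0.1566, 0.1922]
orientation: [0.001, 0.101, 0.995, -0.0]
wrist_force: [0.2, -1.6, -1.4]
finger_gap: 0.0425
grip_force: 42.0
u,v,h of TCP (mm) -13.788438831244578 -0.5100467413674575 192.24234669463513 yaw -11.58723007088172 F [ 0.172  -1.6055 -1.3504] gap 0.04246741135073787
```

```bash
python3 -m pendant '[[-0.2,-0.0015,0,0.02,0],[-0.2,-0.0015,0,0.02,0],[-0.2,0,0,0,0],[-0.2,0,0,0.003,0],[-0.2,0,0,0.003,0],[-0.2,0,0,0.003,0],[-0.2,0,0,0.003,0],[-0.2,0,0,0,0]]' >/dev/null;python3 rel.py;for i in 1 2 3; do python3 -m pendant '[[-0.2,-0.0005,0,0.002,0],[-0.2,-0.0005,0,0.002,0],[-0.2,0,0,0,0]]' >/dev/null;python3 rel.py; done
```

```text
u,v,h of TCP (mm) -11.7143675038024 -0.5942635753383332 138.68735501120426 yaw -11.620471499662035 F [-0.5703  0.5932 -1.8284] gap 0.0427559990090277
u,v,h of TCP (mm) -10.59889228186513 -0.6313439229295511 134.7313917028133 yaw -11.622818739715992 F [-0.1214  0.6913 -0.8761] gap 0.042887840787822484
u,v,h of TCP (mm) -9.64996009496624 -0.5962873174820982 130.70760977806503 yaw -11.61936774552507 F [ 0.6448  0.0586 -1.2755] gap 0.04255183070188236
u,v,h of TCP (mm) -8.791149531558 -0.6345871446085662 127.33633275140974 yaw -11.619933702363536 F [-4.664   1.5393  4.2503] gap 0.04227252909910963
```

The far end came down inside the catch tip this time. I'll back up, move a few mm up the slope and lower again.

```bash
python3 -m pendant '[[-0.2,0,0,-0.012,0],[-0.2,0,0,-0.012,0],[-0.2,-0.001,0,0,0],[-0.2,0,0,0,0]]' >/dev/null;python3 rel.py;for i in 1 2 3 4 5; do python3 -m pendant '[[-0.2,-0.0002,0,0.003,0],[-0.2,-0.0002,0,0.003,0],[-0.2,0,0,0,0]]' >/dev/null;python3 rel.py; done
```

```text
u,v,h of TCP (mm) -9.344018615433255 -0.4641392877445308 151.3414945052627 yaw -11.636506371892299 F [-7.6424  1.2742  1.696 ] gap 0.042593895487294184
u,v,h of TCP (mm) -9.301683229317929 -0.45248090650327294 145.02343548029805 yaw -11.642338667822646 F [-8.0289  1.6276  0.9183] gap 0.04256873995473858
u,v,h of TCP (mm) -9.119109830818143 -0.4815649529073321 138.89118802308792 yaw -11.64884016392771 F [-9.3199  1.767   0.335 ] gap 0.04268404828308041
u,v,h of TCP (mm) -8.093309340267018 -0.43643322622893094 132.70562845369736 yaw -11.631067202205761 F [-6.828   2.1715 -3.681 ] gap 0.042261493040705936
u,v,h of TCP (mm) -6.217724774280171 -0.5697631656112391 128.06502791412288 yaw -11.616385712846684 F [-5.9825  2.4163  3.1715] gap 0.042666819209304964
u,v,h of TCP (mm) -4.084568672347017 -0.790915916829797 122.36586082282592 yaw -11.608426493042412 F [-0.6086  1.2626 -0.9499] gap 0.04298754170307046
```

```bash
python3 wp.py
```

```text
u,v,h of TCP (mm) -4.084568672347017 -0.790915916829797 122.36586082282592 yaw -11.608426493042412 F [-0.6086  1.2626 -0.9499] gap 0.04298754170307046
150 ooooooooooooooooooooooooooooooooooooooooooooooooo
158 ooooooooooooooooooooooooooooooooooooooooooooooooo
166 ooooooooooooooooooooooooooooooooooooooooooooooooo
174 ooooooooooooooooooooooooooooooooooooooooooooooooo
182 ooooooo---------------BBBBBBBBBBBBBBBBBB-oooooooo
190 oooooooo---BBBBBBBBBBBBBBBBBBBBBBBBBBBBBooooooooo
198 ooooooooB--BB--------BBBBBBBBBBBBBBBBBBBooooooooo
206 ooooooooB--BB-------BooooooBBBBBBBBBBBBBooooooooo
214 ooooooooB--BB---BBBBB-oooo-BBBBBBBBBBBBB.oooooooo
222 ooooooooB--BB--BBBBBBBBBBBBBBBBBBBBBBBBB.oooooooo
230 ooooooooB--BBBBBBBBBBBBBBBBBBBBBBBBBBBBB.oooooooo
238 ooooooooB-BBBBBBBBBBBBBBBBBBBBBBBBBBBBBB.oooooooo
246 ooooooo.BBBBBBBBBBBBBBBBBBBBBBBBBBBBBBB..ooooooo.
254 ..oooo...BBBBBBBBBBBBBBBBBBBBBBBBBBBBBB...oooo...
262 .oooo....BBBBBBBBBBBBBBBBBBBBBBBBBBBBBB....oooo..
270 oooo.....BBBBBBBBBBBBBBBBBBBBBBBBBBBBBB.....oooo.
278 ooo......BBBBBBBBBBBBBBBBBBBBBBBBBBBBBB......ooo.
286 ..o......BBBBBBBBBBBBBBBBBB
[... 191 characters left out ...]
....ooo-BBBBBBBBBBBBBBBBBBBBBBBBBBBBooo........
326 ......ooooBBBBBBBBBBBBBBBBBBBBBBBBBBBBoooo.......
334 .....oooooooooooooooooooooooooooooooooooooo......
342 .....ooooooooooooooooooooooooooooooooooooo.......
350 .................................................
358 .................................................
366 .................................................
([278.6, 188.1], [320.6, 309.7], (np.int64(177), np.int64(330)), [(182, np.int64(272), np.int64(369)), (188, np.int64(272), np.int64(369)), (194, np.int64(273), np.int64(369))])
pitch 20.907788676223337 plate centre u,h -11.246543451267634 113.42598450554524 well x,z -0.5265143760251494 21.580174307435996 [ 2.9  0.7 -2.  -7.3]
```

The blank is still level, but its upper end is already under the upper catch, the same intermediate state the first one went through. I'll release it and press the lower half with closed fingers.

```bash
python3 -m pendant '[[0.25,0,0,0,0],[0.35,0,0,0,0],[0.35,0,0,0,0],[0.35,0,0,-0.02,0],[0.35,0.003,0,-0.02,0],[0.35,0,0,0,0],[0.35,0,0,0,0]]'|grep -E 'clock|force';python3 wp.py
```

```text
clock: 27.48
wrist_force: [0.4, 0.5, -0.4]
grip_force: 0.0
u,v,h of TCP (mm) -8.704340735576674 -0.5938723479129774 160.28058803532437 yaw -11.619764451548642 F [ 0.4379  0.5056 -0.3935] gap 0.057399113969285834
150 ooooo-ooooooooooooooooooooooo.ooooooooooooooooooo
158 oooo-oooooooooooooooooooooooo.ooooooooooooooooooo
166 ooooooooooooooooooooooooooooo.ooooooooooooooooooo
174 oooooooooooooB-BBBBBBBBBBBBBBBBBBBBoooooooooooooo
182 oooooooooooooB-BB--B-BBBBBBBBBBBBBBoooooooooooooo
190 oooooooooooo-B-BB-----oooo-BBBBBBBBoooooooooooooo
198 ooooooooooooo--B---------B-BBBBBBBBoo..oooooooooo
206 ooooooooooooo-----------------BBBBB-...oooooooooo
214 oooooooooooo-----------------BBBBBB-...oooooooooo
222 oooooooooooooBBBBBBBB-BBBBBBBBBBBBB....oooooooooo
230 ooooooooooooo-BBBBBBBBBBBBBBBBBBBBB....oooooooooo
238 oooooooooooooBBBBBBBB-BBBBBBBBBBBBB...oo......o..
246 oo..oooooooooBBBBBBBBBBBBBBBBBBBBBB...oooooo...oo
254 ....ooooooooo-BBBBBBBBBBBBBBBBBBBBB...oooooo....o
262 ....oooooooooBBBBBBBBBBBBBBBBBBBBBB...oooooo.....
270 ....oooooooooBBB-----B....BBBBBBBBB...oooooo.....
278 ....ooooooooB--B----
[... 251 characters left out ...]
ooooooooooooooooooooooooooooooooooooooo----..oo.
326 oooooooooooooooooooooooooooooooo--------------...
334 ooooooooooooooooooooooooooooooo------------o----.
342 .ooo.........ooooooooooooooooo---------o-------..
350 ........................o...................--...
358 .................................................
366 .................................................
([320.6, 189.5], [320.6, 189.5], (np.int64(170), np.int64(286)), [(183, np.int64(287), np.int64(354)), (189, np.int64(287), np.int64(354)), (195, np.int64(287), np.int64(354))])
pitch -72.01620210890256 plate centre u,h -28.27700723614545 61.32139162051905 well x,z -41.327192456242436 -15.027171238557777 [-4.4  1.1  0.   6.6]
```

Same picture as before the first press. I'll press the lower half down.

```bash
python3 -m pendant '[[-1,0.006,0.0006,0,0],[-1,0.0055,0,0,0],[-1,0,0,0.01,0],[-1,0,0,0.01,0],[-1,0,0,0.01,0],[-1,0,0,0.006,0],[-1,0,0,0,0]]' 25|grep -E 'gap|clock'; python3 rel.py; for i in 1 2 3 4 5 6 7; do python3 -m pendant '[[-1,0.0003,0,0.002,0],[-1,0,0,0,0]]'>/dev/null;python3 rel.py;done
```

```text
clock: 28.4
finger_gap: -0.0
u,v,h of TCP (mm) -20.39626003651442 0.0550509068185049 124.21468574820233 yaw -11.618068964889781 F [ 0.0168 -0.5468  0.4961] gap -1.3328174335864668e-05
u,v,h of TCP (mm) -20.164191743763322 -0.05573680005687646 123.13454560463678 yaw -11.619611472878969 F [ 0.1447 -0.4281 -0.3504] gap -0.00033512364371781456
u,v,h of TCP (mm) -20.661663916616106 -0.046940903957723434 120.94482066557322 yaw -11.62154445408287 F [ 0.5195 -0.366  -0.8468] gap -1.943075005603881e-05
u,v,h of TCP (mm) -21.057955956966683 -4.828227935082391e-05 118.79840211185689 yaw -11.620571828926566 F [-0.5122 -0.5237  0.2897] gap -6.228748188092981e-05
u,v,h of TCP (mm) -21.373041744187258 0.004050099287360685 116.7620888488191 yaw -11.620151472150205 F [0.0503 0.5    0.5273] gap -0.0002946460173195522
u,v,h of TCP (mm) -21.056021201811483 -0.05147968317981578 115.63118931437334 yaw -11.616052095657022 F [-0.3745  0.9802  4.768 ] gap 0.00014401701896946025
u,v,h of TCP (mm) -20.636902807797018 -0.07471082999388826 114.47618301143633 yaw -11.607378004731435 F [-0.0961  0.0657  8.155 ] gap -0.00023918639351930502
u,v,h of TCP (mm) -21.734264930384857 -0.09880105091515917 111.40974374624142 yaw -11.612948881271148 F [ 0.5151 -0.2427  2.5443] gap -0.00010019261623523587
```

```bash
for i in 1 2 3; do python3 -m pendant '[[-1,-0.0005,0,0.0015,0],[-1,0,0,0,0]]'>/dev/null;python3 rel.py;done
```

```text
u,v,h of TCP (mm) -21.202697603416066 -0.051716510456287744 109.56558451254094 yaw -11.61536048799702 F [ 0.5792 -0.1475  4.1551] gap 0.00014538397414317646
u,v,h of TCP (mm) -21.53826407642408 0.007554381083588191 107.42767348150093 yaw -11.61944761799605 F [0.7132 0.1012 1.0971] gap 0.00025422142951921973
u,v,h of TCP (mm) -21.20734829357674 0.0753706692613208 105.79043602977008 yaw -11.62156150078398 F [-0.5131  0.5479 -0.0315] gap -0.00034870119440075096
```

```bash
python3 -m pendant '[[-1,0,0,-0.02,0],[-1,-0.006,0,-0.02,0],[0.35,-0.0045,0,-0.0125,0],[0.35,0,0,0,0],[0.35,0,0,0,0],[0.35,0,0,0,0]]'|grep force;python3 wp.py
```

```text
wrist_force: [0.8, 0.6, 0.2]
grip_force: 0.0
u,v,h of TCP (mm) -10.821125704139977 0.09729093786921056 158.0480224384833 yaw -11.620322861659433 F [0.834  0.5509 0.1539] gap 0.05757050749104011
150 ooooooooooooooooooooooooooooooooooooooooooooooooo
158 ooooooooooooooooooooooo....oo.ooooooooo.ooooooooo
166 ooooooooooooooooooooooooooooooooooooooooooooooooo
174 ooooooooooooooooooooooooooooooooooooooooooooooooo
182 ooooooooooooo-BBBBBooooooooo-BBBBB-oooooooooooooo
190 ooooooooooooo-BBBBBBBBBBBBBBBBBBBB-oooooooooooooo
198 oooooooooooooBBBBBBBBBooooBBBBBBBB-ooo.oooooooooo
206 oooooooooooooBBBBBBBBBBBBBBBBBBBBB-o...oooooooooo
214 oooooooooooooBBBBBBBBBBBBBBBBBBBBBB....oooooooooo
222 oooooooooooooBBBBBBBBBBBBBBBBBBBBB-....ooo.oooooo
230 oooooooooooooBBBBBBBBBBBBBBBBBBBBB-...ooooooooo.o
238 oooooooooooooBBBBBBBBBBBBBBBBBBBBB-....ooo.......
246 oo..oooooooooBBBBBBBBBBBBBBBBBBBBBB...oooooo...oo
254 ....oooooooooBBBBBBBBBBBBBBBBBBBBBB...oooooo....o
262 ....oooooooooBBBBBBBBBBBBBBBBBBBBBB...oooooo.....
270 ....oooooooo-BBBBBBBBB--BBBBBBBBBBB...oooooo.....
278 ....ooooooooBBBBBBBBBoooo-BBBBBBBBB..o
[... 233 characters left out ...]
ooooooooooooooooooooooooooooooooooooooooooooooo.
326 oooooooooooooooooooooooooooooooooooooooo----.....
334 ooooooooooooooooooooooooooooooo----------------..
342 .ooooooooooooooooooooooooooooo-----------------..
350 ........................o...................--...
358 .................................................
366 .................................................
([319.9, 196.9], [318.8, 276.2], (np.int64(187), np.int64(294)), [(190, np.int64(290), np.int64(351)), (196, np.int64(288), np.int64(351)), (202, np.int64(288), np.int64(351))])
pitch 45.45150410825235 plate centre u,h -0.09587234041089587 92.8163778504204 well x,z -1.1748365215856384 -1.8430806113304903 [ 1.7 -0.5  0.4 -2.4]
```

Run:
```python
from sv import *
fs=sorted(glob.glob('pics/e*.png'),key=lambda x:int(x[6:-4]));print(fs)
for f in (fs[1],fs[-1]):
    t=cv2.imread(f);h=cv2.cvtColor(t,cv2.COLOR_BGR2HSV)
    for r in list(range(174,192,2))+list(range(280,308,2)):
        print(r,''.join('B' if (h[r,c,1]>105 and 12<h[r,c,0]<32) else ('.' if h[r,c,2]<60 else ('o' if h[r,c,1]<90 else '-')) for c in range(276,366,2)))
go((184,195.7,274.0,294,62,66),-10.9,161.3);go((184,196.9,276.2,296,63,67),-10.8,158.05)
go((184,195.7,274.0,294,62,66),-10.9,161.3,30);go((184,196.9,276.2,296,63,67),-10.8,158.05,30);go((184,196.9,276.2,296,63,67),-10.8,158.05,40)
```

```text
['pics/e1285.png', 'pics/e1677.png', 'pics/e2660.png', 'pics/e2752.png', 'pics/e3170.png']
174 ooooooooooooooooooooooooooooooooooooooooooooo
176 ooooooooooooooooooooooooooooooooooooooooooooo
178 oooooooBBBBBBBBoooooooooooooooB---ooooooooooo
180 oooooo-BBBBBBBBoooooooooooooo-BBBBBBBoooooooo
182 oooooo-BBBBBBBBooooooooooooooBBBBBBBB-ooooooo
184 oooooo-BBBBBBBBooooooooooooooBBBBBBBBBooooooo
186 ooooooBBBBBBBBBBBBBBBBBBBBBBBBBBBBBBBBooooooo
188 oooooo-BBBBBBBBBBBBBBBBBBBBBBBBBBBBBBBooooooo
190 ooooooBBBBBBBBBBBBBBB-BBBBBBBBBBBBBBBBooooooo
280 oooo-BBBBBBBBBBBBBBB--BBBBBBBBBBBBBBBBooooooo
282 ooooBBBBBBBBBBBBBBBBBBBBBBBBBBBBBBBBBBooooooo
284 ooooBBBBBBBBBBBBBBBBBBBBBBBBBBBBBBBBBBooooooo
286 ooooBBBBBBBBBBBBBBBBBBBBBBBBBBBBBBBBBBooooooo
288 ooooBBBBBBBBBBBBBBBBBBBBBBBBBBBBBBBBBBooooooo
290 ooooBBBBBBBBBBBBBBBBBBBBBBBBBBBBBBBBBBooooooo
292 ooooBBBBBBBBBBBBBBBBBBBBBBBBBBBBBBBBBBooooooo
294 ooooBBBBBBBBBBooooooooooooooBBBBBBBBBBooooooo
296 ooooooooooooooooooooooooooooo---BBB-Boooooooo
298 ooooooooooooooooooooooooooooooooooooooooooooo
300 ooooooooooooooooooooooooooooooooooooooooooooo
302 ooooo
[... 994 characters left out ...]
 oooooBBBBBBBBBooooooooo------BBBBBBBBBBoooooo
298 ooooo------BBBoooooooooooooooBBBBBBBBB-oooooo
300 ooooooooooooooooooooooooooooooooooooooooooooo
302 ooooooooooooooooooooooooooooooooooooooooooooo
304 ooooooooooooooooooooooooooooooooooooooooooooo
306 ooooooooooooooooooooooooooooooooooooooooooooo
pitch 33.1 u,h 4.1 81.5 well x,z -3.2 -13.7 [-2.2  1.4 -0.4  0.3 -0.3  0.3] 3.64
pitch 32.8 u,h 4.0 81.4 well x,z -3.3 -13.8 [-1.9  1.1 -0.4  0.6 -0.5  0.2] 2.8
pitch 30.0 u,h 4.3 80.9 well x,z -3.3 -14.3 [-2.5  1.2 -0.1  0.3 -0.1 -0.3] 3.96
pitch 30.0 u,h 4.2 80.9 well x,z -3.4 -14.3 [-2.2  0.9 -0.2  0.6 -0.2 -0.3] 3.04
pitch 40.0 u,h 3.4 83.3 well x,z -2.8 -11.8 [-1.   1.9 -1.4  0.3 -0.8  1.9] 5.43
```

Blank 2 now sits in the same pose that blank 1 had when caught, and both catch tips overlap its ends. I'll retreat, do a last check of the scene and hand in.

```bash
python3 -m pendant '[[0.35,0,0,-0.05,0],[0.35,0,0.02,-0.05,0],[0.35,0,0.04,0,0],[0.35,0,0.04,0,0],[0.35,0,0,0,0]]'|grep -E 'clock|tcp|force'
python3 - <<'E'
from h import *
env.read_camera('side')
for l in('buckle_a','holed_blank','tumbler'):print(l,[(np.round(x['centre']).tolist(),round(x['score'],2)) for x in env.recognise('side',l)])
print(env.hand_in())
E
```

```text
clock: 32.33
tcp_pos: [0.5584, -0.0566, 0.2587]
wrist_force: [-0.4, 0.1, -0.3]
grip_force: 0.0
buckle_a [([430.0, 255.0], 0.66), ([423.0, 241.0], 0.65), ([212.0, 194.0], 0.63)]
holed_blank [([281.0, 199.0], 0.76), ([431.0, 258.0], 0.64)]
tumbler [([341.0, 249.0], 0.95)]
the job is handed in; nothing more can be done
None
```

Both plain brass blanks are pressed into the magazine one on top of the other and appear held under both catches (judged from camera and force readings); the holed blank and tumbler were left where they were, and I handed the job in at about 32.5 s of the 61 s limit.

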